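Coasters back into the roll-top bin

TASK

Roll the slatted cover of the wooden roll-top bin all the way back by its pull. Take the four square coasters together, as one pile, from the drip tray and put them on edge into the bin's snug middle compartment without dropping them: tip the pile about 15 degrees so that one lower edge goes in first along a wall, and let it come upright as it goes down to the floor. Let go, roll the cover fully shut again, and leave the other things where they are.

Things in the scene. Friction and masses are not known exactly. Their poses are not given: they have to be found in the camera images.
- bin: wooden roll-top bin, fixed; 188 mm deep (x), 244 wide (y), 156 high. Origin under its centre, front faces -x, z up. End cheeks: inner faces at y +-112, round tops. Front board: x -92 to -83, 91 high. Fixed hood at the rear from x 55, z 138. Inside, three compartments side by side along y, partition tops at z 66: the narrow middle one is the snug one; the wide +y one holds a tin (top z 56)
- well (a point): centre of the floor of the narrow middle compartment (bin x -20 mm, z 14), axes as the bin's. The compartment is 96 mm long (x), 42 wide (y), 52 deep, upright walls: end walls at x +-48, side partitions (6 thick) at y +-21. A coaster standing in it has its centre 45 mm above this point and its top 38 mm above the rim
- cover (a joint): turn (rad) of the bin's curved slatted cover about a level axis along the bin's y, 62 mm above the bin's origin: 0 = shut, on the front board (starts at 0 to 0.2), 1.71 = fully back at its stop under the hood. Outer radius 87 mm. Friction holds it where it is left; 2 to 4 N at the pull moves it. Fully back, its front edge stands at bin x 38 to 41 mm, z 133 to 139
- pull (a point): centre of the cover's wooden pull: a dowel 16 mm thick and 40 long (along y) on a stem at the middle of the cover's front edge, 12 mm clear of the cover; pinched by its two flat ends it can pivot between the fingers. It is 107 mm from the cover's axis: shut, at bin x -98, z 106 mm (24 degrees above level); opening carries it up and over to the rear. Axes turn with the cover
- tray: low grey plastic drip tray, fixed, 170 x 130 mm, rim 14 high; origin under its centre, z up. Two ribs along x, 31 mm high, 44 mm apart, hold the pile of coasters between them at the tray's middle. The coasters stand on its floor, 5 mm above the worktop, faces towards +-y
- jar: glass storage jar with a wire swing-top clasp, 100 mm wide, 170 high; origin under its centre, z up; bystander
- steamer_base: aluminium steamer base, a pot 190 mm wide, 80 high with two side handles; origin under its centre; bystander
- tier_top: round bamboo steamer tier, 180 mm wide, 50 high, standing on the steamer base; origin under its centre; bystander
- tier_side: the same bamboo tier standing alone on the worktop; origin under its centre; bystander
- pot_grip: red silicone pot holder grip, 105 x 85 x 20 mm, lying flat; origin under its centre; bystander
- coaster1: First of four equal square coasters (bamboo, cork-backed), 90 x 90 x 9 mm, about 55 g, standing on edge, loose. Origin at its centre; y is its thickness, z up, x level along its width. The four stand face to face in the tray, 1 to 4 towards its +y, together about 37 mm thick
- coaster2: Second of four equal square coasters (bamboo, cork-backed), 90 x 90 x 9 mm, about 55 g, standing on edge, loose. Origin at its centre; y is its thickness, z up, x level along its width. The four stand face to face in the tray, 1 to 4 towards its +y, together about 37 mm thick
- coaster3: Third of four equal square coasters (bamboo, cork-backed), 90 x 90 x 9 mm, about 55 g, standing on edge, loose. Origin at its centre; y is its thickness, z up, x level along its width. The four stand face to face in the tray, 1 to 4 towards its +y, together about 37 mm thick
- coaster4: Last of four equal square coasters (bamboo, cork-backed), 90 x 90 x 9 mm, about 55 g, standing on edge, loose. Origin at its centre; y is its thickness, z up, x level along its width. The four stand face to face in the tray, 1 to 4 towards its +y, together about 37 mm thick
There are look-alikes about, which are no part of the job. What is shaped like the coaster1 but pink or purple is not meant.

How it is judged:
On the way, in this order (a step that is already met when the one before it is completed fails the run):
1. the cover is rolled all the way back (beyond 1.5 rad) (value of joint cover above 1.5 rad), for 0.2 s.
2. the pile goes in tilted: all four coasters leaning more than 0.12 rad together, over the middle compartment with a lower edge already below its rim (x of coaster1 in the frame of well between -0.035 and 0.035 m and y of coaster1 in the frame of well between -0.03 and 0.03 m and z of each of coaster1, coaster2, coaster3, coaster4 in the frame of well below 0.099 m and angle between coaster1's own z axis and vertical between 0.12 and 0.6 rad and x of coaster2 in the frame of well between -0.035 and 0.035 m and y of coaster2 in the frame of well between -0.03 and 0.03 m and angle between coaster2's own z axis and vertical between 0.12 and 0.6 rad and x of coaster3 in the frame of well between -0.035 and 0.035 m and y of coaster3 in the frame of well between -0.03 and 0.03 m and angle between coaster3's own z axis and vertical between 0.12 and 0.6 rad and x of coaster4 in the frame of well between -0.035 and 0.035 m and y of coaster4 in the frame of well between -0.03 and 0.03 m and angle between coaster4's own z axis and vertical between 0.12 and 0.6 rad), for 0.1 s.
3. all four coasters stand upright on the floor of the middle compartment (x of coaster1 in the frame of well between -0.008 and 0.008 m and y of coaster1 in the frame of well between -0.022 and 0.022 m and z of coaster1 in the frame of well between 0.04 and 0.049 m and angle between each of coaster1, coaster2, coaster3, coaster4's own z axis and vertical below 0.17 rad and x of coaster2 in the frame of well between -0.008 and 0.008 m and y of coaster2 in the frame of well between -0.022 and 0.022 m and z of coaster2 in the frame of well between 0.04 and 0.049 m and x of coaster3 in the frame of well between -0.008 and 0.008 m and y of coaster3 in the frame of well between -0.022 and 0.022 m and z of coaster3 in the frame of well between 0.04 and 0.049 m and x of coaster4 in the frame of well between -0.008 and 0.008 m and y of coaster4 in the frame of well between -0.022 and 0.022 m and z of coaster4 in the frame of well between 0.04 and 0.049 m), for 0.2 s.
4. the cover is rolled fully shut (value of joint cover below 0.06 rad), for 0.2 s.
At the end, for the whole second after the job is handed in: All four coasters stand at rest on the floor of the bin's middle compartment (centres 40 to 49 mm above its floor, within 8 mm of its middle lengthwise and 22 mm sideways, leaning less than 0.17 rad) and the cover is shut (under 0.06 rad) (all of step 3 and linear speed of each of coaster1, coaster2, coaster3, coaster4 below 0.03 m/s and value of joint cover below 0.06 rad); the robot touches nothing.
It fails at once if a coaster is dropped into the bin (falls faster than 0.4 m/s there) ((x of coaster1 in the frame of well between -0.06 and 0.06 m and y of coaster1 in the frame of well between -0.06 and 0.06 m and z of coaster1 in the frame of well below 0.12 m and linear speed of coaster1 above 0.4 m/s) or (x of coaster2 in the frame of well between -0.06 and 0.06 m and y of coaster2 in the frame of well between -0.06 and 0.06 m and z of coaster2 in the frame of well below 0.12 m and linear speed of coaster2 above 0.4 m/s) or (x of coaster3 in the frame of well between -0.06 and 0.06 m and y of coaster3 in the frame of well between -0.06 and 0.06 m and z of coaster3 in the frame of well below 0.12 m and linear speed of coaster3 above 0.4 m/s) or (x of coaster4 in the frame of well between -0.06 and 0.06 m and y of coaster4 in the frame of well between -0.06 and 0.06 m and z of coaster4 in the frame of well below 0.12 m and linear speed of coaster4 above 0.4 m/s)).
It fails at once if the jar, the pot holder grip, the steamer base or a bamboo tier is knocked more than 30 mm or tipped over (distance of any of jar, steamer_base, tier_top, tier_side, pot_grip from where it was at the start of the episode above 0.03 m or angle between any of jar, steamer_base, tier_top, tier_side, pot_grip's own z axis and vertical above 0.3 rad).
It also fails if it takes over 72 s, if anything falls off the work surface, if the arm or the gripper's body presses on something with over 40 N, if the wrist force passes 120 N, or if a joint passes its speed limit or range.

ROBOT

A 7-joint arm with a two-finger parallel gripper is mounted at the origin on the work surface. World frame = base frame: x ahead of the robot, y to its left, z up, the work surface at z = 0. Lengths are in m, angles in rad, forces in N, time in s.
With the tool pointing down it reaches from about 0.35 to 0.9 m from the base axis. Payload 8.1 kg.
Tool frame: the origin (TCP) lies midway between the tips of the shut fingers; the grasp point (between the pads) lies 19 mm behind it (grip_point_offset is the distance from the TCP to the grasp point, in m); z points along the fingers, y is the line along which they close (so a half turn about z gives the same grasp; the last joint's range is limited). The gripper opens to 85 mm and grips with 20 to 120 N. Pads are 22 mm wide; open, the fingers measure 114 mm over their backs; the gripper's body (76 mm by 85 mm) begins 54 mm behind the grasp point. The pads swing forward as they close: fully open they stand 13 mm farther back than shut.
Start: joints at [1.024, 0.434, 0.025, 1.573, -0.012, 1.134, -0.075], TCP at [0.268, -0.564, 0.231] pointing down, gripper open.
Joint ranges: [-2.62, 2.62], [-0.44, 2.09], [-1.27, 1.32], [0.08, 2.57], [-1.32, 4.46], [0.12, 2], [-2.74, 2.74]. Speed limits (rad/s): [2.22, 2.22, 3.01, 3.01, 3.14, 3.14, 3.14].

INTERFACE

Orientations are given as a unit quaternion [w, x, y, z].
In Python, from cell import * gives the robot as it stands.
- The arm moves only by the tool apply_moves, never from a script. Its argument "moves" is a list of rows, each an object with "gripper": the finger opening in mm, from 0 to 85.4; "slide": the shift along the tool's x, y, z each as a share of 25 cm, from -1 to 1, a list of three; "angular": the turn, a rotation vector about the tool's x, y, z each as a share of pi rad, from -1 to 1, a list of three. A call has 1 to 5 rows; each row shifts and turns the commanded pose from where the row before left it, along the tool's axes as they then stand; what a row does not reach is not made up. A row lasts 1/8 s, in which the tool goes at most 62.5 mm and 10.7 degrees, less where a joint would pass 70% of its speed; a pose out of reach is approached as far as the arm can. A call with a number of a shift or a turn outside -1 to 1 is refused whole. A call with a gripper value outside its range is refused whole. The fingers move at their own pace and stop on an object; "squeeze" is the grip in N (left out, the last holds). Time passes only in rows, so rows that do not move let the fingers close. It gives the time, the measured TCP pose, the force, the opening and the grip force at its end, in the units of the state.
- get_state(): the state, without advancing time (a new reading comes with each control period).
- camera(name): name is "side" or "top"; returns a dict with "frame" (384x512x3 uint8, red, green, blue), "camera_matrix" (3x3 intrinsics, pixels), "T" (4x4, takes a point from camera to world coordinates). Camera axes: x right, y up, looking along -z (the intrinsics and any distortion apply to the point x, -y, -z); pixel columns grow to the right and rows downward; lengths in m; the calibration is good to about 2 mm. A picture is of the moment at which its call begins. There is no depth.
- sign_off(): hands the job in; it is judged then, once.
Trained networks look in a picture, given as the dict that the camera call returned (one of the last four; its "shot" number tells which), for a name from the list of things; names that differ only in an ending like _2 or _b are one class to them, and where a whole thing is asked for, a point or a joint stands for the part that bears it (a point fixed in the world has none). Each returns a list of dicts, best first, with "conf" (0 to 1); they miss things now and then, are a little off and sometimes report something else, mostly with a low value. They report only what shows in the picture. A call takes as long as a camera call. They do not tell look-alikes from the thing itself.
- find_in(picture, label): "position" ([column, row] in pixels, amid what is visible of it).
- trace(picture, label): "pixels" (384x512 bool, what is visible of it) and "position" ([column, row] in pixels, amid what is visible of it).
The state is a dict: "time": time; "joint_positions": joint angles; "joint_velocities": joint speeds; "effort": joint torques, N m; "position": TCP position; "eef_rot": TCP orientation; "ft_force": force on the tool from outside, world axes, zero at the start; "wrist_torque": the same for the moment, N m; "width": opening from 0.0 (shut) to 1.0 (fully open); "finger_force": force on a finger pad.
Only numpy, scipy, OpenCV 4.12 (cv2) and the standard library are available. Lean on these libraries where they do the work, as an engineer would, in place of code of your own. Each camera call takes 0.05 s, during which the arm holds its last target. There are 200 camera calls.

## Working session

There is one attempt and no reset: what is moved stays moved. The work goes in short steps, Python scripts to look and compute and a tool call to move; the robot and the scene stay as the last step left them, time stands still between calls to the robot, and variables do not carry over. Pictures are saved under pics/ and viewed, at most 10 in all, crops included, and the job is handed in when it is done.

Besides the shell and the picture viewer there is one more tool, called by a JSON object that holds its "method" and its "body", one argument or row to a line. apply_moves: Moves the arm, as the interface text tells. Shift numbers are shares of 25 cm and turn numbers shares of pi rad, none past 1 either way. Its arguments: {"type":"object","properties":{"moves":{"type":"array"},"squeeze":{"type":"number"}},"required":["moves"]}

```bash
ls; mkdir -p pics; python3 - <<'E'
from cell import *
import cv2,numpy as np
s=get_state(); print({k:np.round(v,3).tolist() for k,v in s.items()})
for n in ["side","top"]:
    p=camera(n); cv2.imwrite(f"pics/{n}0.png",p["frame"][:,:,::-1])
    print(n,p["camera_matrix"].tolist(),np.round(p["T"],4).tolist(), [k for k in p])
    for l in ["bin","pull","cover","tray","coaster1","jar","steamer_base","tier_top","tier_side","pot_grip"]:
        r=find_in(p,l); print(l,[(np.round(d["position"]).tolist(),round(d["conf"],2)) for d in r])
E
```

```text
pics
{'time': 0.0, 'joint_positions': [1.024, 0.435, 0.025, 1.574, -0.012, 1.134, -0.075], 'joint_velocities': [0.001, -0.001, -0.0, 0.001, 0.001, 0.001, 0.001], 'effort': [-0.0, -67.047, 1.025, -31.621, 0.016, 0.012, 0.0], 'position': [0.268, -0.564, 0.231], 'eef_rot': [-0.001, 0.975, 0.22, -0.0], 'ft_force': [-0.242, -0.098, -0.603], 'wrist_torque': [0.045, 0.007, -0.035], 'finger_force': 0.0, 'width': 0.998}
side [[395.88500414060053, 0.0, 256.97883983111717], [0.0, 395.88500414060053, 190.47015135394432], [0.0, 0.0, 1.0]] [[-0.9511, 0.2048, -0.2314, 0.3128], [-0.309, -0.6314, 0.7112, 0.8288], [-0.0005, 0.7479, 0.6638, 0.8655], [0.0, 0.0, 0.0, 1.0]] ['frame', 'camera_matrix', 'T', 'shot']
bin [([273.0, 158.0], 0.95)]
pull [([280.0, 144.0], 0.79)]
cover [([278.0, 143.0], 0.68), ([313.0, 105.0], 0.38)]
tray [([234.0, 266.0], 0.69)]
coaster1 [([241.0, 210.0], 0.74), ([298.0, 269.0], 0.72), ([233.0, 242.0], 0.68), ([237.0, 243.0], 0.67), ([236.0, 238.0], 0.65), ([233.0, 250.0], 0.55)]
jar [([191.0, 181.0], 0.64), ([316.0, 106.0], 0.58), ([233.0, 268.0], 0.23)]
steamer_base [([318.0, 1
[... 185 characters left out ...]
989, 0.0, 256.9583766436493], [0.0, 358.7511236075989, 190.94253809219074], [0.0, 0.0, 1.0]] [[0.0032, 0.9957, -0.0922, 0.4688], [-1.0, 0.0025, -0.0072, -0.0282], [-0.007, 0.0922, 0.9957, 1.4227], [0.0, 0.0, 0.0, 1.0]] ['frame', 'camera_matrix', 'T', 'shot']
bin [([307.0, 192.0], 0.67)]
pull [([308.0, 194.0], 0.6)]
cover [([304.0, 190.0], 0.72), ([198.0, 189.0], 0.52)]
tray [([205.0, 195.0], 0.69)]
coaster1 [([202.0, 194.0], 0.71), ([196.0, 239.0], 0.57), ([242.0, 187.0], 0.46), ([199.0, 191.0], 0.36)]
jar [([248.0, 142.0], 0.84)]
steamer_base [([366.0, 214.0], 0.9)]
tier_top [([400.0, 213.0], 0.95), ([197.0, 193.0], 0.67)]
tier_side [([125.0, 214.0], 0.57)]
pot_grip [([256.0, 246.0], 0.89)]
```

```bash
python3 - <<'E'
import cv2
a=cv2.imread("pics/top0.png")[110:290,90:440]; cv2.imwrite("pics/top_c.png",cv2.resize(a,None,fx=2.28,fy=2.28,interpolation=3))
a=cv2.imread("pics/side0.png")[60:370,130:430]; cv2.imwrite("pics/side_c.png",cv2.resize(a,None,fx=1.9,fy=1.9,interpolation=3))
E
```

```text
(no output)
```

View pics/top_c.png

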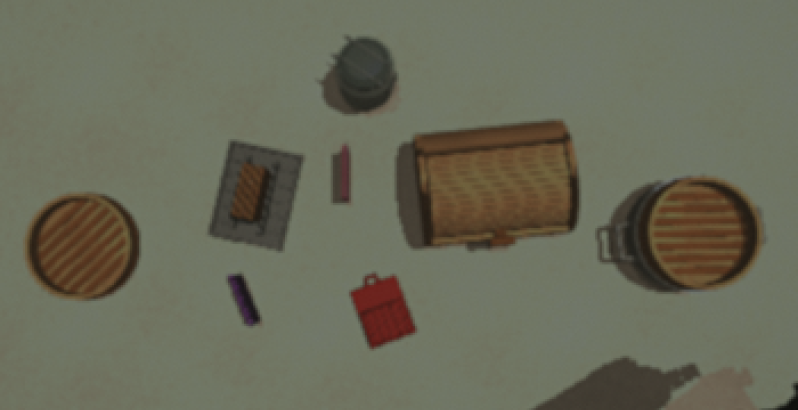

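View pics/side_c.png

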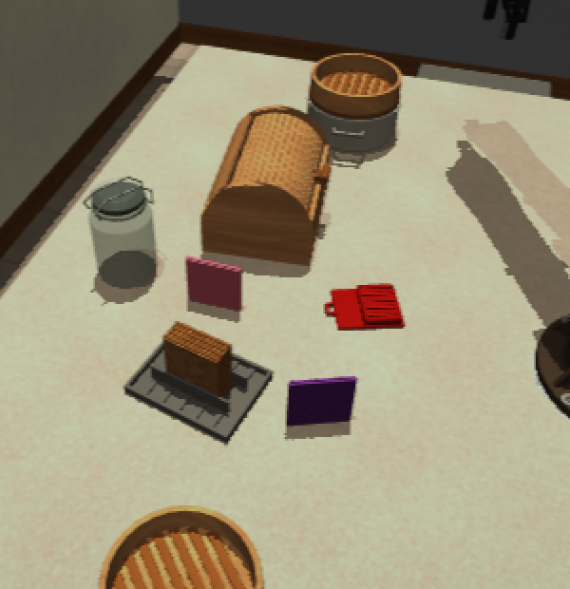

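The coaster candidates in the top picture are the brown pile of four in the grey tray at crop (250,193), full-image about (200,195), a pink piece at crop (341,175) and a purple one at crop (244,300). The brown pile fits the description, and these enlarged crops confirm it. The bin is at crop (498,185), its pull at (502,238), and the steamer handle at (605,243).

```bash
cat > h.py <<'E'
from cell import *
import cv2, numpy as np
from scipy.optimize import minimize
from scipy.spatial.transform import Rotation as R
def proj(p,X):
    T=np.linalg.inv(p["T"]); c=np.asarray(X)@T[:3,:3].T+T[:3,3]
    q=(c*[1,-1,-1])@p["camera_matrix"].T; return q[:,:2]/q[:,2:]
def ray(p,uv):
    d=np.linalg.inv(p["camera_matrix"])@[uv[0],uv[1],1]; d=p["T"][:3,:3]@(d*[1,-1,-1]); return p["T"][:3,3],d
def onz(p,uv,z):
    o,d=ray(p,uv); return o+d*(z-o[2])/d[2]
def tri(rs):
    A=0;b=0
    for o,d in rs:
        d=d/np.linalg.norm(d); M=np.eye(3)-np.outer(d,d); A=A+M; b=b+M@o
    return np.linalg.solve(A,b)
def place(P,v):
    c,s=np.cos(v[2]),np.sin(v[2]); return np.c_[P[:,0]*c-P[:,1]*s+v[0],P[:,0]*s+P[:,1]*c+v[1],P[:,2]]
def box(x,y,z0,z1): return np.array([[a*x/2,b*y/2,c] for a in(-1,1) for b in(-1,1) for c in(z0,z1)])
def binpts():
    t=np.linspace(0,np.pi,25); a=np.c_[.094*np.cos(t),.062+.094*np.sin(t)]; a=np.r_[a,[[.094,0],[-.094,0]]]
    return np.array([[x,y,z] for x,z in a for y in(-.122,.122)])
def fit(P,pm,v0,ign=None):
    S=4
    ms=[cv2.resize(m.astype(np.float32),None,fx=S,fy=S,interpolation=cv2.INTER_LINEAR)>.5 for _,m in pm]
    ig=[np.zeros_like(m) if ign is None else cv2.resize(i.astype(np.uint8),None,fx=S,fy=S)>0 for m,i in zip(ms,ign or ms)]
    def cost(v):
        e=0
        for (p,_),m,i in zip(pm,ms,ig):
            h=cv2.convexHull(((proj(p,place(P,v))+.5)*S-.5).astype(np.float32))
            r=np.zeros(m.shape,np.uint8); cv2.fillConvexPoly(r,np.round(h*16).astype(np.int32),1,shift=4)
            r=r>0; e+=((r^m)&~i).sum()/((r|m)&~i).sum()
        return e
    b=None
    for y in np.linspace(-.4,.4,5):
        s=np.array([*v0[:2],v0[2]+y]); r=minimize(cost,s,method="Nelder-Mead",options=dict(initial_simplex=s+np.array([[0,0,0],[.02,0,0],[0,.02,0],[0,0,.15]]),xatol=1e-4,fatol=1e-5))
        if b is None or r.fun<b.fun: b=r
    return b.x,b.fun
E
python3 - <<'E'
from h import *
np.set_printoptions(precision=4,suppress=True)
ps={n:camera(n) for n in("side","top")}
def tr(n,l,near):
    r=[d for d in trace(ps[n],l) if np.hypot(*(np.array(d["position"])-near))<25]; return r
K=np.ones((5,5),np.uint8)
B={n:cv2.morphologyEx(tr(n,"bin",c)[0]["pixels"].astype(np.uint8),cv2.MORPH_OPEN,K)>0 for n,c in(("side",(273,158)),("top",(307,192)))}
C={}
for n,c in(("side",(235,245)),("top",(200,195))):
    hsv=cv2.cvtColor(ps[n]["frame"],cv2.COLOR_RGB2HSV); m=(hsv[...,1]>90)&(hsv[...,0]<25)
    g=np.zeros_like(m); g[c[1]-25:c[1]+27,c[0]-25:c[0]+27]=1
    k,lab,st,_=cv2.connectedComponentsWithStats((m&g).astype(np.uint8)); C[n]=lab==1+np.argmax(st[1:,4]); print(n,"pile px",C[n].sum(),st[1+np.argmax(st[1:,4])])
    r=tr(n,"coaster1",c); print([ (d["pixels"].sum(),np.round(d["position"]),round(d["conf"],2)) for d in r])
Tm={n:tr(n,"tray",c)[0]["pixels"] for n,c in(("side",(234,266)),("top",(205,195)))}
for nm,P,M,v0,ig in(("bin",binpts(),B,(.6,-.21,0),None),("tray",box(.17,.13,0,.014),Tm,(.59,.17,0),[cv2.dilate(C[n].astype(np.uint8),K) for n in ps]),("pile",box(.09,.037,.031,.095),C,(.59,.17,0),None)):
    print(nm,fit(P,[(ps[n],M[n]) for n in ps],v0,ig),[fit(P,[(ps[n],M[n])],v0,ig and [ig[i]]) for i,n in enumerate(ps)])
rs=[ray(ps[n],find_in(ps[n],"pull")[0]["position"]) for n in ps]; print("pull",tri(rs))
r=[trace(ps[n],"pull")[0] for n in ps]; print([(d["pixels"].sum(),d["position"]) for d in r])
for n in ps:
    f=ps[n]["frame"].copy()
E
```

```text
side pile px 1008 [ 216  229   37   40 1008]
[(np.int64(606), array([230., 250.]), 0.84), (np.int64(56), array([239., 243.]), 0.68), (np.int64(44), array([242., 245.]), 0.68)]
top pile px 299 [191 181  17  26 299]
[(np.int64(17), array([198., 184.]), 0.61), (np.int64(43), array([199., 194.]), 0.52)]
bin (array([ 0.5993, -0.2016,  0.1054]), np.float64(0.07102398346698505)) [(array([ 0.5999, -0.203 ,  0.1054]), np.float64(0.01711042600896861)), (array([ 0.5982, -0.2004,  0.109 ]), np.float64(0.049482142857142856))]
tray (array([ 0.584 ,  0.2025, -0.1942]), np.float64(0.09914590113336828)) [(array([ 0.5834,  0.2025, -0.1919]), np.float64(0.03850908409814572)), (array([ 0.5848,  0.2026, -0.1984]), np.float64(0.05535553555355536))]
pile (array([ 0.5813,  0.2018, -0.225 ]), np.float64(0.17209541917115945)) [(array([ 0.5798,  0.2039, -0.2541]), np.float64(0.08165003650523242)), (array([ 0.5814,  0.2012, -0.2119]), np.float64(0.07060207883898803))]
pull [ 0.5769 -0.2063  0.1256]
[(np.int64(1548), [278.6, 144.4]), (np.int64(2163), [307.4, 194.9])]
```

```bash
python3 - <<'E'
from h import *
np.set_printoptions(precision=4,suppress=True)
ps={n:camera(n) for n in("side","top")}
v=(.5995,-.2025,.106)
for q in(0,.1,.2):
    a=np.radians(24)+q; X=place(np.array([[-.107*np.cos(a),0,.062+.107*np.sin(a)]]),v); print(q,X,[proj(ps[n],X)[0] for n in ps])
ims=[]
for n,(u,w) in(("side",(300,150)),("top",(310,214))):
    ims.append(cv2.resize(ps[n]["frame"][w-20:w+20,u-25:u+25,::-1],None,fx=8,fy=8,interpolation=cv2.INTER_NEAREST))
cv2.imwrite("pics/pull.png",np.hstack(ims))
E
```

```text
0 [[ 0.5023 -0.2128  0.1055]] [array([300.5757, 151.1172]), array([309.9447, 215.1342])]
0.1 [[ 0.5071 -0.2123  0.1151]] [array([299.3056, 148.5413]), array([310.1577, 213.7435])]
0.2 [[ 0.5128 -0.2117  0.1241]] [array([297.7272, 146.0435]), array([310.3231, 212.0822])]
```

View pics/pull.png

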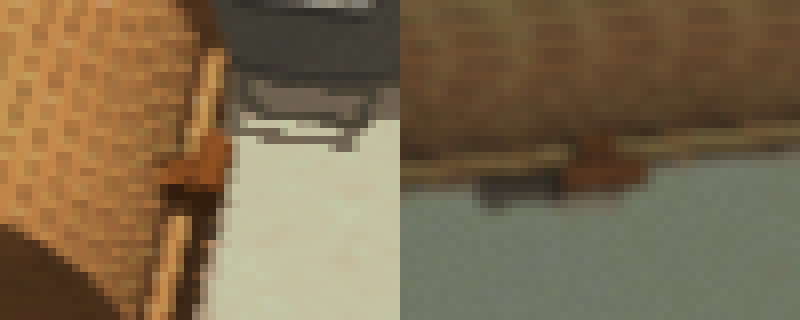

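```bash
cat >> h.py <<'E'
def Rt(yaw,tilt=0):  # tool down; tool x at world yaw; tilt about tool y
    c,s=np.cos(yaw),np.sin(yaw)
    return R.from_matrix(np.array([[c,s,0],[s,-c,0],[0,0,-1.]]))*R.from_rotvec([0,tilt,0])
def cur():
    s=get_state(); q=s["eef_rot"]; return np.array(s["position"]),R.from_quat([q[1],q[2],q[3],q[0]])
def plan(wps,start=None):
    """wps: list of (pos,Rot,n rows); prints rows"""
    p,r=start or cur()
    for P,Q,n in wps:
        P=np.array(P); p0,r0=p,r; rv=(r0.inv()*Q).as_rotvec()
        for k in range(1,n+1):
            tp=p0+(P-p0)*k/n; tr=r0*R.from_rotvec(rv*k/n)
            sl=np.round(r.inv().apply(tp-p)/.25,3); an=np.round((r.inv()*tr).as_rotvec()/np.pi,3)
            p=p+r.apply(sl*.25); r=r*R.from_rotvec(an*np.pi)
            print(sl.tolist(),an.tolist(),"|",np.round(p,3).tolist())
        print("--")
    return p,r
E
python3 - <<'E'
from h import *
plan([((.5025,-.214,.2),Rt(.106),8),((.5025,-.214,.094),Rt(.106),2)])
E
```

```text
[0.181, -0.108, 0.016] [0.0, -0.0, 0.013] | [0.298, -0.521, 0.227]
[0.176, -0.115, 0.015] [0.0, -0.0, 0.014] | [0.327, -0.477, 0.224]
[0.172, -0.123, 0.016] [0.0, -0.0, 0.013] | [0.356, -0.433, 0.22]
[0.166, -0.13, 0.016] [0.0, -0.0, 0.014] | [0.386, -0.389, 0.216]
[0.16, -0.137, 0.015] [0.0, -0.0, 0.013] | [0.415, -0.345, 0.212]
[0.154, -0.144, 0.016] [0.0, -0.0, 0.014] | [0.444, -0.302, 0.208]
[0.148, -0.15, 0.016] [0.0, -0.0, 0.013] | [0.473, -0.258, 0.204]
[0.142, -0.156, 0.015] [0.0, -0.0, 0.013] | [0.503, -0.214, 0.2]
--
[-0.0, 0.0, 0.212] [0.0, -0.0, 0.0] | [0.503, -0.214, 0.147]
[-0.0, 0.0, 0.212] [0.0, -0.0, 0.0] | [0.503, -0.214, 0.094]
--
```

{"method": "apply_moves", "body": {
  "moves": [
    {"gripper":85,"slide":[0.181,-0.108,0.016],"angular":[0,0,0.013]},
    {"gripper":85,"slide":[0.176,-0.115,0.015],"angular":[0,0,0.014]},
    {"gripper":85,"slide":[0.172,-0.123,0.016],"angular":[0,0,0.013]},
    {"gripper":85,"slide":[0.166,-0.13,0.016],"angular":[0,0,0.014]}
  ],
  "squeeze": 40
}}

```text
time: 2.3
position: [0.3864, -0.3878, 0.2156]
eef_rot: [0.0, 0.991, 0.136, 0.0]
ft_force: [0.4, -0.8, -0.1]
width: 0.996
finger_force: 0.0
```

{"method": "apply_moves", "body": {
  "moves": [
    {"gripper":85,"slide":[0.16,-0.137,0.015],"angular":[0,0,0.013]},
    {"gripper":85,"slide":[0.154,-0.144,0.016],"angular":[0,0,0.014]},
    {"gripper":85,"slide":[0.148,-0.15,0.016],"angular":[0,0,0.013]},
    {"gripper":85,"slide":[0.142,-0.156,0.015],"angular":[0,0,0.013]},
    {"gripper":85,"slide":[0,0,0],"angular":[0,0,0]}
  ]
}}

```text
time: 2.92
position: [0.505, -0.2089, 0.1999]
eef_rot: [-0.001, 0.998, 0.057, 0.001]
ft_force: [-1.2, -1.4, 1.2]
width: 0.991
finger_force: 0.0
```

{"method": "apply_moves", "body": {
  "moves": [
    {"gripper":85,"slide":[-0.012,0.019,0.2],"angular":[0,0,0]},
    {"gripper":85,"slide":[0,0,0.16],"angular":[0,0,0]},
    {"gripper":85,"slide":[0,0,0.064],"angular":[0,0,0]},
    {"gripper":30,"slide":[0,0,0],"angular":[0,0,0]},
    {"gripper":30,"slide":[0,0,0],"angular":[0,0,0]}
  ],
  "squeeze": 40
}}

```text
time: 3.55
position: [0.5008, -0.2186, 0.0956]
eef_rot: [-0.0, 0.999, 0.054, 0.001]
ft_force: [-9.7, 34.3, 27.1]
width: 0.6
finger_force: 18.0
```

{"method": "apply_moves", "body": {
  "moves": [
    {"gripper":30,"slide":[0,0,0],"angular":[0,0,0]},
    {"gripper":30,"slide":[0,0,0],"angular":[0,0,0]},
    {"gripper":30,"slide":[0,0,0],"angular":[0,0,0]}
  ]
}}

```text
time: 3.92
position: [0.5006, -0.2125, 0.0963]
eef_rot: [-0.003, 0.998, 0.056, 0.0]
ft_force: [-6.5, 21.4, 18.1]
width: 0.454
finger_force: 38.6
```

```bash
python3 - <<'E'
from h import *
p=camera("side"); cv2.imwrite("pics/grip.png",cv2.resize(p["frame"][90:220,220:390,::-1],None,fx=4,fy=4,interpolation=3))
s=get_state(); print(s["position"],s["ft_force"],s["wrist_torque"],s["width"],s["finger_force"])
# arc from pull grasp
v=(.5995,-.2025,.106); p0,r0=cur()
def pull(q):
    a=np.radians(24)+q; return place(np.array([[-.107*np.cos(a),0,.062+.107*np.sin(a)]]),v)[0]
off=p0-pull(0); print("off",off)
qs=np.linspace(0,1.73,15)[1:]
plan([(pull(q)+off,r0,1) for q in qs])
E
```

```text
[ 0.50065685 -0.21250834  0.09627896] [-6.27912489 21.38193416 17.40039979] [ 5.00152297  1.38223241 -0.11260693] 0.4536291159454939 38.64846110343933
off [-0.00164243  0.0003337  -0.00924186]
[0.024, -0.0, -0.047] [0.0, 0.0, 0.0] | [0.507, -0.212, 0.108]
--
[0.031, -0.0, -0.043] [0.0, 0.0, 0.0] | [0.514, -0.211, 0.119]
--
[0.035, -0.0, -0.04] [0.0, 0.0, 0.0] | [0.523, -0.21, 0.129]
--
[0.04, -0.0, -0.035] [0.0, 0.0, 0.0] | [0.533, -0.209, 0.138]
--
[0.043, -0.0, -0.029] [0.0, 0.0, 0.0] | [0.544, -0.208, 0.145]
--
[0.047, -0.0, -0.024] [0.0, 0.0, 0.0] | [0.555, -0.207, 0.151]
--
[0.05, 0.0, -0.018] [0.0, 0.0, 0.0] | [0.568, -0.205, 0.155]
--
[0.052, 0.0, -0.012] [0.0, 0.0, 0.0] | [0.581, -0.204, 0.158]
--
[0.052, 0.001, -0.005] [0.0, 0.0, 0.0] | [0.594, -0.203, 0.16]
--
[0.053, -0.0, 0.001] [0.0, 0.0, 0.0] | [0.607, -0.201, 0.159]
--
[0.052, 0.0, 0.008] [0.0, 0.0, 0.0] | [0.62, -0.2, 0.157]
--
[0.051, 0.001, 0.014] [0.0, 0.0, 0.0] | [0.632, -0.199, 0.154]
--
[0.049, 0.0, 0.02] [0.0, 0.0, 0.0] | [0.645, -0.197, 0.149]
--
[0.046, 0.001, 0.026] [0.0, 0.0, 0.0] | [0.656, -0.196, 0.142]
--
```

View pics/grip.png

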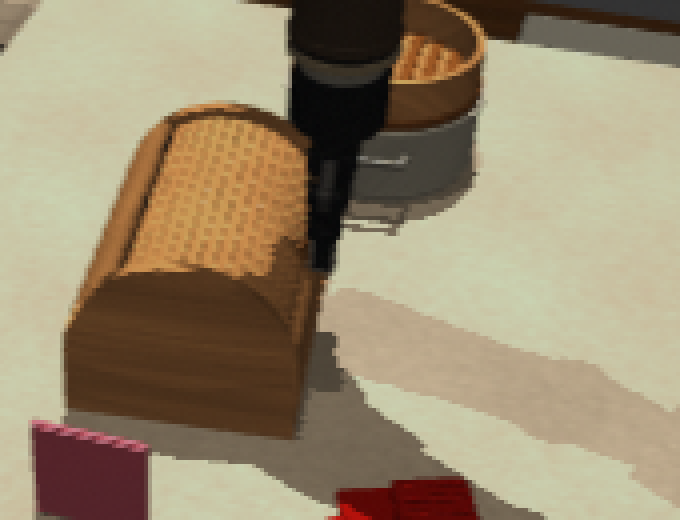

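{"method": "apply_moves", "body": {
  "moves": [
    {"gripper":30,"slide":[0.007,-0.025,-0.008],"angular":[0,0,0]},
    {"gripper":30,"slide":[0.024,0,-0.047],"angular":[0,0,0]},
    {"gripper":30,"slide":[0.031,0,-0.043],"angular":[0,0,0]},
    {"gripper":30,"slide":[0.035,0,-0.04],"angular":[0,0,0]},
    {"gripper":30,"slide":[0.04,0,-0.035],"angular":[0,0,0]}
  ]
}}

```text
time: 4.6
position: [0.5341, -0.2087, 0.1378]
eef_rot: [-0.0, 0.999, 0.054, -0.0]
ft_force: [2.3, 2.0, -12.1]
width: 0.455
finger_force: 41.5
```

{"method": "apply_moves", "body": {
  "moves": [
    {"gripper":30,"slide":[0.043,0,-0.029],"angular":[0,0,0]},
    {"gripper":30,"slide":[0.047,0,-0.024],"angular":[0,0,0]},
    {"gripper":30,"slide":[0.05,0,-0.018],"angular":[0,0,0]},
    {"gripper":30,"slide":[0.052,0,-0.012],"angular":[0,0,0]},
    {"gripper":30,"slide":[0.052,0,-0.005],"angular":[0,0,0]}
  ]
}}

```text
time: 5.22
position: [0.5947, -0.2022, 0.1599]
eef_rot: [-0.0, 0.999, 0.054, -0.0]
ft_force: [-4.9, 3.4, -2.0]
width: 0.449
finger_force: 40.5
```

{"method": "apply_moves", "body": {
  "moves": [
    {"gripper":30,"slide":[0.053,0,0.001],"angular":[0,0,0]},
    {"gripper":30,"slide":[0.052,0,0.008],"angular":[0,0,0]},
    {"gripper":30,"slide":[0.051,0.001,0.014],"angular":[0,0,0]},
    {"gripper":30,"slide":[0.049,0,0.02],"angular":[0,0,0]},
    {"gripper":30,"slide":[0.046,0,0.026],"angular":[0,0,0]}
  ]
}}

```text
time: 5.85
position: [0.6596, -0.1952, 0.1443]
eef_rot: [0.0, 0.999, 0.054, 0.003]
ft_force: [-0.1, 4.3, 6.6]
width: 0.45
finger_force: 39.3
```

{"method": "apply_moves", "body": {
  "moves": [
    {"gripper":30,"slide":[0,0,0],"angular":[0,0,0]},
    {"gripper":30,"slide":[0,0,0],"angular":[0,0,0]}
  ]
}}

```text
time: 6.1
position: [0.6598, -0.1952, 0.1441]
eef_rot: [0.0, 0.999, 0.054, 0.003]
ft_force: [2.2, 5.8, 2.7]
width: 0.444
finger_force: 39.8
```

```bash
python3 - <<'E'
from h import *
p0,r0=cur()
plan([((.655,-.194,.245),r0,2),((.583,.202,.22),Rt(-.197),8)])
E
```

```text
[-0.008, -0.003, -0.202] [0.0, 0.0, 0.0] | [0.657, -0.195, 0.195]
[-0.008, -0.004, -0.202] [0.0, 0.0, 0.0] | [0.655, -0.194, 0.245]
--
[-0.014, -0.201, 0.012] [-0.0, -0.0, 0.012] | [0.646, -0.144, 0.242]
[-0.022, -0.2, 0.013] [-0.0, -0.0, 0.012] | [0.637, -0.095, 0.239]
[-0.03, -0.199, 0.012] [-0.0, -0.001, 0.012] | [0.628, -0.045, 0.236]
[-0.037, -0.197, 0.012] [-0.0, 0.0, 0.013] | [0.619, 0.004, 0.233]
[-0.045, -0.197, 0.013] [-0.0, -0.0, 0.012] | [0.61, 0.054, 0.229]
[-0.052, -0.194, 0.012] [-0.0, -0.0, 0.012] | [0.601, 0.103, 0.226]
[-0.06, -0.192, 0.013] [-0.0, -0.001, 0.012] | [0.592, 0.153, 0.223]
[-0.067, -0.19, 0.012] [-0.0, 0.0, 0.012] | [0.583, 0.202, 0.22]
--
```

{"method": "apply_moves", "body": {
  "moves": [
    {"gripper":85,"slide":[0,0,0],"angular":[0,0,0]},
    {"gripper":85,"slide":[0,0,0],"angular":[0,0,0]},
    {"gripper":85,"slide":[0,0,0],"angular":[0,0,0]},
    {"gripper":85,"slide":[0,0,-0.2],"angular":[0,0,0]},
    {"gripper":85,"slide":[0,0,-0.2],"angular":[0,0,0]}
  ]
}}

```text
time: 6.72
position: [0.6561, -0.1963, 0.2429]
eef_rot: [0.0, 0.999, 0.054, -0.001]
ft_force: [1.1, -0.8, 0.4]
width: 0.99
finger_force: 0.0
```

{"method": "apply_moves", "body": {
  "moves": [
    {"gripper":85,"slide":[-0.014,-0.201,0.012],"angular":[0,0,0.012]},
    {"gripper":85,"slide":[-0.022,-0.2,0.013],"angular":[0,0,0.012]},
    {"gripper":85,"slide":[-0.03,-0.199,0.012],"angular":[0,0,0.012]},
    {"gripper":85,"slide":[-0.037,-0.197,0.012],"angular":[0,0,0.013]},
    {"gripper":85,"slide":[-0.045,-0.197,0.013],"angular":[0,0,0.012]}
  ]
}}

```text
time: 7.35
position: [0.6114, 0.0527, 0.2267]
eef_rot: [0.0, 0.999, -0.043, 0.0]
ft_force: [0.4, -0.9, 0.3]
width: 0.998
finger_force: 0.0
```

{"method": "apply_moves", "body": {
  "moves": [
    {"gripper":85,"slide":[-0.052,-0.194,0.012],"angular":[0,0,0.012]},
    {"gripper":85,"slide":[-0.06,-0.192,0.013],"angular":[0,0,0.012]},
    {"gripper":85,"slide":[-0.067,-0.19,0.012],"angular":[0,0,0.012]},
    {"gripper":85,"slide":[0,0,0],"angular":[0,0,0]},
    {"gripper":85,"slide":[0,0,0],"angular":[0,0,0]}
  ]
}}

```text
time: 7.98
position: [0.585, 0.1993, 0.2173]
eef_rot: [0.0, 0.995, -0.098, 0.0]
ft_force: [0.1, -0.2, 0.4]
width: 0.997
finger_force: 0.0
```

```bash
python3 - <<'E'
from h import *
ims=[]
for n,(u,w) in(("side",(270,150)),("top",(308,192))):
    p=camera(n); hw=60 if n=="side" else 45; S=400/(2*hw)
    M=np.array([[S,0,-(u-hw+.5)*S+.5*S],[0,S,-(w-hw+.5)*S+.5*S]])
    im=cv2.warpAffine(p["frame"][:,:,::-1],M,(400,400),flags=cv2.INTER_CUBIC)
    im=np.clip(im*(1 if n=="side" else 1.6),0,255).astype(np.uint8)
    # overlay well rim for offset 0 at z=66
    v=(.5995,-.2025,.106)
    X=place(np.array([[x-.02,y,.066] for x,y in((-.048,-.021),(.048,-.021),(.048,.021),(-.048,.021))]),v)
    q=proj(p,X); q=(q@M[:,:2].T+M[:,2]); cv2.polylines(im,[np.round(q).astype(np.int32)],True,(0,255,0),1); print(n,hw,S,q.round(1).tolist())
    for dy in(-.02,.02): print(dy,(proj(p,place(np.array([[-.02,dy,.066]]),v))@M[:,:2].T+M[:,2]).round(1))
    ims.append(im)
cv2.imwrite("pics/open.png",np.hstack(ims)); print(cur()[0],get_state()["time"])
E
```

```text
side 60 3.3333333333333335 [[272.4, 220.0], [179.4, 208.4], [171.2, 232.7], [266.4, 244.9]]
-0.02 [[225.5 214.7]]
0.02 [[218.7 238.2]]
top 45 4.444444444444445 [[222.6, 266.6], [209.5, 155.0], [160.7, 160.0], [173.5, 271.6]]
-0.02 [[214.9 210.7]]
0.02 [[168.2 215.5]]
[0.58533682 0.19807953 0.21739096] 8.075
```

View pics/open.png

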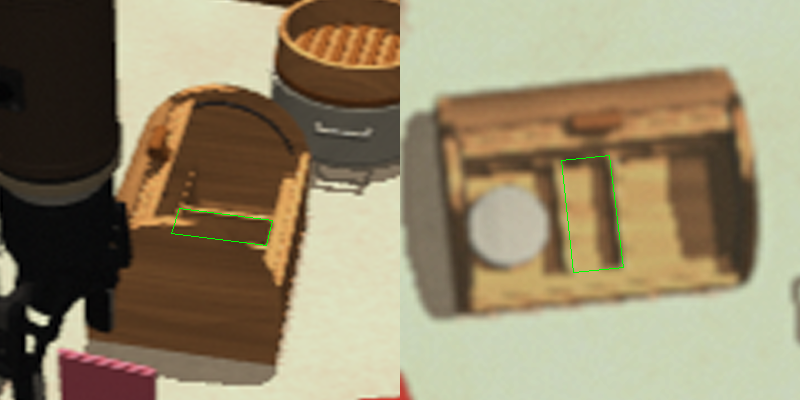

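The cover is rolled right back (pull at crop (595,122) under the hood). The tin is at crop (508,225), and the middle compartment shows around crop (590,213). One rectified close view will give its y offset.

```bash
python3 - <<'E'
from h import *
p=camera("top"); v=(.5995,-.2025,.106); k=6000.
def rect(z,x0,x1,y0,y1):
    W,H=int((y1-y0)*k),int((x1-x0)*k)
    jj,ii=np.meshgrid(np.arange(W),np.arange(H)); Y=y1-jj/k; X=x1-ii/k   # up=+x, left=+y
    q=proj(p,place(np.c_[X.ravel(),Y.ravel(),np.full(X.size,z)],v)).astype(np.float32)
    return cv2.remap(p["frame"][:,:,::-1],q[:,0].reshape(H,W),q[:,1].reshape(H,W),cv2.INTER_CUBIC)
im=np.clip(rect(.066,-.085,.045,-.05,.05)*1.6,0,255).astype(np.uint8)
for y in np.arange(-.04,.05,.01): 
    c=int((.05-y)*k); cv2.line(im,(c,0),(c,12 if abs(y)>1e-6 else 30),(0,255,0),1)
for x in np.arange(-.08,.045,.01): 
    c=int((.045-x)*k); cv2.line(im,(0,c),(12 if abs(x)>1e-6 else 30,c),(0,255,0),1)
for y in(-.021,.021): cv2.line(im,(int((.05-y)*k),160),(int((.05-y)*k),700),(255,0,0),1)
for x in(-.068,.028): cv2.line(im,(170,int((.045-x)*k)),(430,int((.045-x)*k)),(255,0,0),1)
cv2.imwrite("pics/rect.png",cv2.resize(im,None,fx=.76,fy=.76)); print(im.shape)
prof=cv2.cvtColor(rect(.066,-.05,.01,-.05,.05),cv2.COLOR_BGR2GRAY).mean(0)
for y in np.arange(.05,-.05,-.002): print(round(y*1000),int(prof[min(int((.05-y)*k),len(prof)-1)]),end="; ")
E
```

```text
(780, 600, 3)
50 114; 48 111; 46 106; 44 99; 42 90; 40 79; 38 68; 36 57; 34 48; 32 44; 30 49; 28 64; 26 81; 24 95; 22 101; 20 103; 18 103; 16 104; 14 104; 12 104; 10 105; 8 105; 6 105; 4 105; 2 102; 0 94; -2 82; -4 70; -6 61; -8 57; -10 54; -12 48; -14 43; -16 41; -18 48; -20 65; -22 84; -24 97; -26 103; -28 104; -30 104; -32 104; -34 104; -36 104; -38 105; -40 105; -42 105; -44 105; -46 105; -48 105;
```

View pics/rect.png

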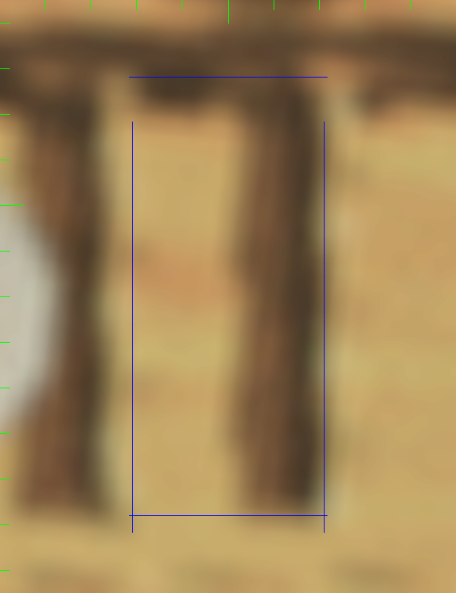

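The middle compartment's inner edges are at bin y of about -20.5 and +21.5 mm, and its front end is at x of about -68. So the well is at y +0.5 mm, as modelled. Next I grasp the pile.

{"method": "apply_moves", "body": {
  "moves": [
    {"gripper":85,"slide":[-0.014,-0.013,0.21],"angular":[0,0,0.003]},
    {"gripper":85,"slide":[0,0,0.21],"angular":[0,0,0]},
    {"gripper":85,"slide":[0,0,0.21],"angular":[0,0,0]},
    {"gripper":85,"slide":[0,0,0],"angular":[0,0,0]},
    {"gripper":25,"slide":[0,0,0],"angular":[0,0,0]}
  ],
  "squeeze": 80
}}

```text
time: 8.75
position: [0.5832, 0.2037, 0.0616]
eef_rot: [-0.0, 0.995, -0.104, 0.001]
ft_force: [-0.2, 0.1, 1.3]
width: 0.811
finger_force: 0.0
```

{"method": "apply_moves", "body": {
  "moves": [
    {"gripper":25,"slide":[0,0,0],"angular":[0,0,0]},
    {"gripper":25,"slide":[0,0,0],"angular":[0,0,0]},
    {"gripper":25,"slide":[0,0,0],"angular":[0,0,0]},
    {"gripper":25,"slide":[0,0,0],"angular":[0,0,0]}
  ]
}}

```text
time: 9.25
position: [0.5833, 0.2039, 0.0623]
eef_rot: [-0.001, 0.995, -0.103, 0.002]
ft_force: [-2.1, -2.4, 11.5]
width: 0.41
finger_force: 79.4
```

{"method": "apply_moves", "body": {
  "moves": [
    {"gripper":25,"slide":[0,0,-0.1],"angular":[0,0,0]},
    {"gripper":25,"slide":[0,0,-0.21],"angular":[0,0,0]},
    {"gripper":25,"slide":[0,0,-0.22],"angular":[0,0,0]},
    {"gripper":25,"slide":[0,0,-0.23],"angular":[0,0,0]},
    {"gripper":25,"slide":[0,0,0],"angular":[0,0,0]}
  ]
}}

```text
time: 9.88
position: [0.5844, 0.205, 0.2561]
eef_rot: [-0.003, 0.995, -0.103, 0.005]
ft_force: [-0.0, 0.4, -2.7]
width: 0.41
finger_force: 80.7
```

```bash
cat > pile.py <<'E'
from h import *
np.set_printoptions(precision=4,suppress=True)
p0,r0=cur(); ps={n:camera(n) for n in("side","top")}
ims=[];pm=[];ig=[]
for n in ps:
    c=proj(ps[n],[p0])[0].astype(int); f=ps[n]["frame"]; hsv=cv2.cvtColor(f,cv2.COLOR_RGB2HSV)
    m=(hsv[...,1]>90)&(hsv[...,0]<25)&(hsv[...,2]>35); g=np.zeros_like(m); g[c[1]-30:c[1]+40,c[0]-40:c[0]+40]=1
    k,lab,st,_=cv2.connectedComponentsWithStats((m&g).astype(np.uint8)); i=1+np.argmax(st[1:,4]); print(n,st[i],c)
    pm.append((ps[n],lab==i)); dark=(f.max(2)<45)&(lab!=i); ig.append(dark)
    h=45; b=f[c[1]-h:c[1]+h,c[0]-h:c[0]+h,::-1].copy(); b2=b.copy(); b2[(lab==i)[c[1]-h:c[1]+h,c[0]-h:c[0]+h]]=(0,255,0); ims+= [cv2.resize(np.vstack([b,b2]),None,fx=3,fy=3,interpolation=0)]
cv2.imwrite("pics/hand.png",np.hstack(ims))
# pile box in tool frame: dx, dz(bottom below TCP), pitch ; fit in side camera
B=box(.09,.037,0,.09)
def cost(v,sel):
    e=0
    for k in sel:
        p,m=pm[k]; Q=R.from_rotvec([0,v[2],0]).apply(B-[0,0,.045])+[v[0],0,-v[1]+.045]
        X=p0+r0.apply(Q*[1,-1,-1]); S=4
        h=cv2.convexHull(((proj(p,X)+.5)*S-.5).astype(np.float32)); M=cv2.resize(m.astype(np.float32),None,fx=S,fy=S)>.5; I=cv2.resize(ig[k].astype(np.uint8),None,fx=S,fy=S)>0
        r=np.zeros(M.shape,np.uint8); cv2.fillConvexPoly(r,np.round(h*16).astype(np.int32),1,shift=4); r=r>0
        e+=((r^M)&~I).sum()/((r|M)&~I).sum()
    return e
for sel in([0],[1],[0,1]):
    s=np.array([0,.057,0]); r=minimize(cost,s,args=(sel,),method="Nelder-Mead",options=dict(initial_simplex=s+np.array([[0,0,0],[.008,0,0],[0,.008,0],[0,0,.08]]),xatol=1e-4)); print(sel,r.x,r.fun)
s=get_state(); print(p0,s["eef_rot"],s["ft_force"],s["width"],s["time"])
E
python3 pile.py
```

```text
side [ 209  163   59   58 1912] [228 193]
top [ 148  161   44   67 1744] [188 188]
[0] [-0.0047  0.0495 -0.0296] 0.40265682191089236
[1] [-0.0527 -0.2212  0.7335] 0.43304963048579737
[0, 1] [-0.0056  0.0488 -0.0869] 1.3687950475689248
[0.5844 0.205  0.2561] [-0.0003  0.9947 -0.1031  0.0006] [ 0.3728  0.3687 -2.6828] 0.40920535567665073 9.975
```

View pics/hand.png

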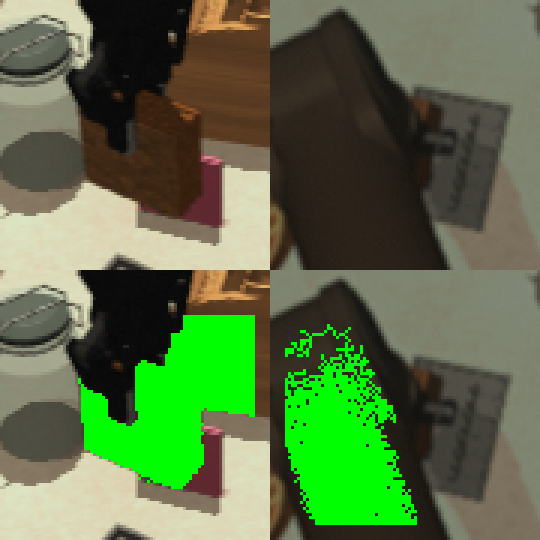

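```bash
python3 - <<'E'
from h import *
from scipy.optimize import least_squares
p0,r0=cur(); p=camera("side")
L=[((1,1,0),(210.7,208)),((-1,1,0),(243,220.3)),((-1,-1,0),(250,215.7)),((-1,-1,1),(250.3,187.3))]
B=np.array([[a*.045,b*.0185,c*.09] for (a,b,c),_ in L]); U=np.array([u for _,u in L])
def P(v):
    Q=R.from_rotvec([0,v[2],0]).apply(B-[0,0,.045])+[v[0],0,-v[1]+.045]
    return proj(p,p0+r0.apply(Q*[1,-1,-1]))
print(P([0,.0573,0])-U)
f=least_squares(lambda v:np.r_[(P(v)-U).ravel(),v[0]/.01,(v[1]-.0573)/.004,v[2]/.05],[0,.057,0]); print(f.x,P(f.x)-U)
plan([((.5796,-.2041,.256),Rt(.106),8)])
E
```

```text
[[ 0.49675884  2.66376538]
 [-0.02024137  3.84673166]
 [ 1.01839725 -1.29540964]
 [ 0.35399201 -1.27524104]]
[ 0.00066305  0.05463925 -0.03735955] [[-0.43045427  1.03527706]
 [-0.89896352  3.17866313]
 [ 0.16013442 -1.94439439]
 [ 0.72891225 -1.45111707]]
[0.041, 0.2, -0.003] [0.0, 0.0, -0.012] | [0.581, 0.153, 0.25]
[0.033, 0.201, -0.004] [0.0, 0.0, -0.013] | [0.581, 0.102, 0.251]
[0.026, 0.202, -0.003] [0.0, 0.0, -0.012] | [0.581, 0.051, 0.252]
[0.017, 0.203, -0.003] [0.0, 0.0, -0.013] | [0.58, -0.0, 0.253]
[0.01, 0.204, -0.004] [0.0, 0.0, -0.012] | [0.58, -0.051, 0.254]
[0.001, 0.204, -0.003] [0.0, 0.0, -0.013] | [0.58, -0.102, 0.254]
[-0.007, 0.203, -0.003] [0.0, 0.0, -0.012] | [0.58, -0.153, 0.255]
[-0.014, 0.204, -0.003] [0.0, 0.0, -0.012] | [0.58, -0.204, 0.256]
--
```

{"method": "apply_moves", "body": {
  "moves": [
    {"gripper":25,"slide":[0.041,0.2,-0.003],"angular":[0,0,-0.012]},
    {"gripper":25,"slide":[0.033,0.201,-0.004],"angular":[0,0,-0.013]},
    {"gripper":25,"slide":[0.026,0.202,-0.003],"angular":[0,0,-0.012]},
    {"gripper":25,"slide":[0.017,0.203,-0.003],"angular":[0,0,-0.013]},
    {"gripper":25,"slide":[0.01,0.204,-0.004],"angular":[0,0,-0.012]}
  ]
}}

```text
time: 10.65
position: [0.5797, -0.0526, 0.2521]
eef_rot: [-0.0, 1.0, -0.005, -0.002]
ft_force: [-0.0, 0.5, -2.5]
width: 0.408
finger_force: 80.6
```

{"method": "apply_moves", "body": {
  "moves": [
    {"gripper":25,"slide":[0.001,0.204,-0.003],"angular":[0,0,-0.013]},
    {"gripper":25,"slide":[-0.007,0.203,-0.003],"angular":[0,0,-0.012]},
    {"gripper":25,"slide":[-0.014,0.204,-0.003],"angular":[0,0,-0.012]},
    {"gripper":25,"slide":[0,0,0],"angular":[0,0,0]},
    {"gripper":25,"slide":[0,0,0],"angular":[0,0,0]}
  ]
}}

```text
time: 11.28
position: [0.5795, -0.2032, 0.2546]
eef_rot: [-0.001, 0.999, 0.052, -0.001]
ft_force: [0.9, 1.0, -3.0]
width: 0.409
finger_force: 80.6
```

```bash
cat > wp.py <<'E'
from h import *
W=place(np.array([[-.02,.0005,.014]]),(.5995,-.2025,.106))[0]
def tcp(cx,cz,t,dx=.0005,dy=0,h=.0573):
    c,s=np.cos(t),np.sin(t); a=.045-dx
    x=cx+a*c-h*s; z=cz+a*s+h*c; k,l=np.cos(.106),np.sin(.106)
    return W+[x*k-dy*l,x*l+dy*k,z],Rt(.106,t)
E
python3 - <<'E'
from wp import *
p0,r0=cur(); print(p0,(Rt(.106).inv()*r0).as_rotvec(),get_state()["width"])
plan([(*tcp(-.044,.11,.24),3),(*tcp(-.044,.060,.24),2)])
p=camera("side"); cv2.imwrite("pics/hover.png",cv2.resize(p["frame"][60:200,205:345,::-1],None,fx=4,fy=4,interpolation=3))
E
```

```text
[ 0.57948949 -0.2032233   0.25457464] [ 0.00170612 -0.00270558  0.0019797 ] 0.40886643204420786
[-0.019, 0.001, 0.086] [-0.0, 0.026, -0.0] | [0.575, -0.204, 0.233]
[-0.026, 0.002, 0.084] [-0.0, 0.026, -0.0] | [0.57, -0.205, 0.212]
[-0.033, 0.001, 0.081] [-0.0, 0.025, -0.001] | [0.565, -0.206, 0.19]
--
[-0.024, 0.0, 0.097] [-0.0, 0.0, 0.0] | [0.565, -0.206, 0.165]
[-0.023, 0.0, 0.098] [-0.0, 0.0, 0.0] | [0.565, -0.206, 0.14]
--
```

View pics/hover.png

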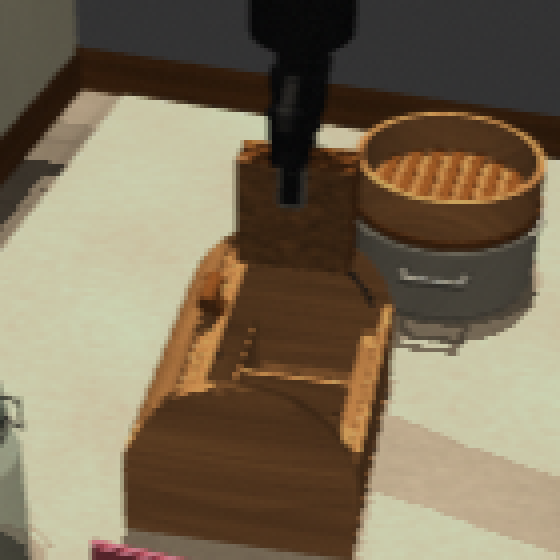

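The four coasters hang together, upright, above the bin (pile at crop (237–355, 150–265)), with the compartment below them.

{"method": "apply_moves", "body": {
  "moves": [
    {"gripper":25,"slide":[-0.019,0.001,0.086],"angular":[0,0.026,0]},
    {"gripper":25,"slide":[-0.026,0.002,0.084],"angular":[0,0.026,0]},
    {"gripper":25,"slide":[-0.033,0.001,0.081],"angular":[0,0.025,0]},
    {"gripper":25,"slide":[-0.024,0,0.097],"angular":[0,0,0]},
    {"gripper":25,"slide":[-0.023,0,0.098],"angular":[0,0,0]}
  ]
}}

```text
time: 11.95
position: [0.566, -0.2045, 0.1411]
eef_rot: [-0.007, 0.991, 0.053, 0.12]
ft_force: [-0.2, -0.2, -1.5]
width: 0.406
finger_force: 80.7
```

{"method": "apply_moves", "body": {
  "moves": [
    {"gripper":25,"slide":[0,0,0],"angular":[0,0,0]},
    {"gripper":25,"slide":[0,0,0],"angular":[0,0,0]}
  ]
}}

```text
time: 12.2
position: [0.567, -0.2055, 0.1426]
eef_rot: [-0.006, 0.991, 0.052, 0.121]
ft_force: [1.5, -0.1, -2.0]
width: 0.412
finger_force: 80.7
```

```bash
python3 - <<'E'
from wp import *
p0,r0=cur(); s=get_state(); print(p0,(Rt(.106,.24).inv()*r0).as_rotvec(),s["ft_force"]); print(tcp(-.044,.06,.24)[0])
plan([(*tcp(-.044,.041,.24),3)])
# row-by-row in side view: predicted well rim vs pile: corners of pile lower in the image
p=camera("side"); im=p["frame"][80:190,225:335,::-1]; S=5; im=cv2.resize(im,None,fx=S,fy=S,interpolation=3)
def dr(X,c):
    q=((proj(p,X)-[225,80]+.5)*S); cv2.polylines(im,[np.round(q).astype(np.int32)],True,c,1)
v=(.5995,-.2025,.106)
dr(place(np.array([[x-.02,y+.0005,.066] for x,y in((-.048,-.021),(.048,-.021),(.048,.021),(-.048,.021))]),v),(0,255,0))
for y in(-.0185,.0185):
    Q=np.array([[a*.045+.0005,y,.0573-c*.09] for a,c in((-1,0),(1,0),(1,1),(-1,1))]); dr(p0+r0.apply(Q*[1,-1,1]),(255,0,0))
cv2.imwrite("pics/tilt.png",im)
E
```

```text
[ 0.56698852 -0.20546653  0.142622  ] [-2.14350586e-05  2.53161853e-03  1.94358041e-04] [ 1.52198916 -0.12910162 -2.03207851]
[ 0.56524433 -0.20564194  0.14023543]
[-0.009, -0.0, 0.027] [0.0, -0.0, -0.0] | [0.566, -0.206, 0.136]
[-0.009, -0.0, 0.027] [0.0, -0.001, -0.0] | [0.566, -0.206, 0.128]
[-0.009, -0.0, 0.027] [0.0, 0.0, -0.0] | [0.565, -0.206, 0.121]
--
```

View pics/tilt.png

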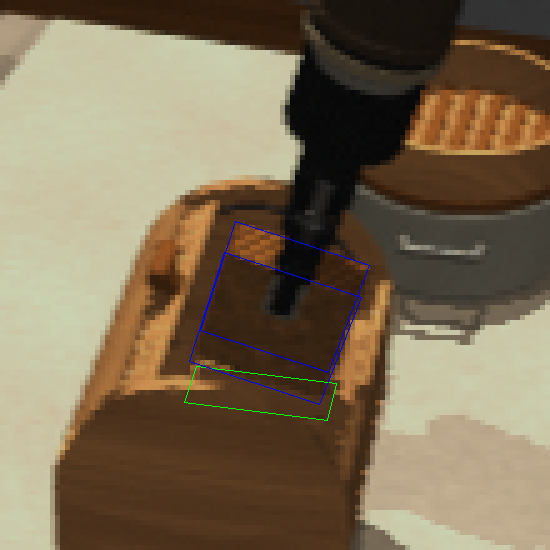

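The model outline lies on the pictured pile, with its lower front corner just above the compartment's front end. Lowering it in tilted now.

{"method": "apply_moves", "body": {
  "moves": [
    {"gripper":25,"slide":[-0.009,0,0.027],"angular":[0,0,0]},
    {"gripper":25,"slide":[-0.009,0,0.027],"angular":[0,-0.001,0]},
    {"gripper":25,"slide":[-0.009,0,0.027],"angular":[0,0,0]},
    {"gripper":25,"slide":[0,0,0],"angular":[0,0,0]},
    {"gripper":25,"slide":[0,0,0],"angular":[0,0,0]}
  ]
}}

```text
time: 12.88
position: [0.5645, -0.2065, 0.1205]
eef_rot: [-0.006, 0.992, 0.052, 0.119]
ft_force: [0.0, 0.5, -1.6]
width: 0.404
finger_force: 80.8
```

```bash
python3 - <<'E'
from wp import *
p0,r0=cur(); s=get_state(); print(p0,(Rt(.106,.24).inv()*r0).as_rotvec(),s["ft_force"],s["wrist_torque"]); print(tcp(-.044,.041,.24)[0])
plan([(*tcp(-.0443,.040,.16),2),(*tcp(-.0446,.039,.08),2),(*tcp(-.0448,.038,0),2)],tcp(-.044,.041,.24))
E
```

```text
[ 0.56453847 -0.20648313  0.1205082 ] [-0.00019347 -0.00158175  0.00157259] [ 0.04508914  0.5166008  -1.59061691] [0.06434626 0.32967918 0.03739898]
[ 0.56524433 -0.20564194  0.12123543]
[0.008, 0.0, 0.009] [0.0, -0.013, -0.0] | [0.568, -0.205, 0.12]
[0.008, 0.0, 0.009] [0.0, -0.012, -0.0] | [0.57, -0.205, 0.118]
--
[0.008, 0.0, 0.009] [0.0, -0.013, -0.0] | [0.572, -0.205, 0.116]
[0.008, 0.0, 0.01] [0.0, -0.013, -0.0] | [0.575, -0.205, 0.114]
--
[0.008, 0.0, 0.009] [0.0, -0.013, 0.0] | [0.577, -0.204, 0.111]
[0.009, 0.0, 0.009] [0.0, -0.012, -0.0] | [0.579, -0.204, 0.109]
--
```

{"method": "apply_moves", "body": {
  "moves": [
    {"gripper":25,"slide":[-0.003,0,0.012],"angular":[0,0,0]},
    {"gripper":25,"slide":[0,0,0],"angular":[0,0,0]},
    {"gripper":25,"slide":[0,0,0],"angular":[0,0,0]},
    {"gripper":25,"slide":[0.008,0,0.008],"angular":[0,-0.013,0]},
    {"gripper":25,"slide":[0.008,0,0.008],"angular":[0,-0.012,0]}
  ]
}}

```text
time: 13.5
position: [0.5691, -0.2059, 0.1146]
eef_rot: [-0.004, 0.995, 0.052, 0.079]
ft_force: [0.1, 1.6, -1.8]
width: 0.405
finger_force: 81.0
```

{"method": "apply_moves", "body": {
  "moves": [
    {"gripper":25,"slide":[0.008,0,0.009],"angular":[0,-0.013,0]},
    {"gripper":25,"slide":[0.008,0,0.009],"angular":[0,-0.013,0]},
    {"gripper":25,"slide":[0.008,0,0.009],"angular":[0,-0.013,0]},
    {"gripper":25,"slide":[0.008,0,0.009],"angular":[0,-0.012,0]},
    {"gripper":25,"slide":[0,0,0],"angular":[0,0,0]}
  ]
}}

```text
time: 14.12
position: [0.5786, -0.2048, 0.1059]
eef_rot: [-0.0, 0.999, 0.053, -0.0]
ft_force: [-0.0, 1.0, -2.0]
width: 0.41
finger_force: 80.8
```

```bash
python3 - <<'E'
from wp import *
p0,r0=cur(); s=get_state(); print(p0,(Rt(.106).inv()*r0).as_rotvec(),s["ft_force"],s["wrist_torque"]); T=tcp(-.045,0,0); print(T[0],(p0-T[0]))
plan([(*T,4)])
E
```

```text
[ 0.57858073 -0.20480323  0.10594633] [ 3.06270916e-05 -1.59167408e-04  8.40023866e-04] [-0.04612092  0.97749923 -2.04923255] [ 0.23543053 -0.09440239  0.05632182]
[ 0.57906216 -0.20417174  0.0713    ] [-0.00048143 -0.00063149  0.03464633]
[0.001, -0.001, 0.035] [-0.0, 0.0, -0.0] | [0.579, -0.205, 0.097]
[0.0, -0.0, 0.034] [-0.0, 0.0, -0.0] | [0.579, -0.205, 0.089]
[0.001, -0.001, 0.035] [-0.0, 0.0, -0.0] | [0.579, -0.204, 0.08]
[0.0, -0.0, 0.035] [-0.0, 0.0, -0.0] | [0.579, -0.204, 0.071]
--
```

{"method": "apply_moves", "body": {
  "moves": [
    {"gripper":25,"slide":[0.001,-0.001,0.035],"angular":[0,0,0]},
    {"gripper":25,"slide":[0,0,0.034],"angular":[0,0,0]},
    {"gripper":25,"slide":[0.001,-0.001,0.035],"angular":[0,0,0]},
    {"gripper":25,"slide":[0,0,0.024],"angular":[0,0,0]},
    {"gripper":25,"slide":[0,0,0],"angular":[0,0,0]}
  ]
}}

```text
time: 14.75
position: [0.5781, -0.2048, 0.0737]
eef_rot: [0.0, 0.999, 0.052, -0.0]
ft_force: [0.5, 0.2, -1.2]
width: 0.41
finger_force: 80.7
```

{"method": "apply_moves", "body": {
  "moves": [
    {"gripper":25,"slide":[0,0,0.006],"angular":[0,0,0]},
    {"gripper":25,"slide":[0,0,0.006],"angular":[0,0,0]},
    {"gripper":25,"slide":[0,0,0],"angular":[0,0,0]}
  ]
}}

```text
time: 15.12
position: [0.5788, -0.2047, 0.0715]
eef_rot: [0.0, 0.999, 0.052, 0.0]
ft_force: [0.7, 0.1, -1.7]
width: 0.411
finger_force: 80.9
```

{"method": "apply_moves", "body": {
  "moves": [
    {"gripper":25,"slide":[0,0,0.006],"angular":[0,0,0]},
    {"gripper":25,"slide":[0,0,0.004],"angular":[0,0,0]},
    {"gripper":25,"slide":[0,0,0],"angular":[0,0,0]}
  ]
}}

```text
time: 15.5
position: [0.5789, -0.2047, 0.0712]
eef_rot: [0.0, 0.999, 0.052, 0.001]
ft_force: [-9.2, 2.4, 21.7]
width: 0.405
finger_force: 84.1
```

{"method": "apply_moves", "body": {
  "moves": [
    {"gripper":25,"slide":[0,0,-0.007],"angular":[0,0,0]},
    {"gripper":40,"slide":[0,0,0],"angular":[0,0,0]},
    {"gripper":60,"slide":[0,0,0],"angular":[0,0,0]},
    {"gripper":85,"slide":[0,0,0],"angular":[0,0,0]},
    {"gripper":85,"slide":[0,0,0],"angular":[0,0,0]}
  ]
}}

```text
time: 16.12
position: [0.5786, -0.2045, 0.0704]
eef_rot: [-0.0, 0.999, 0.052, -0.0]
ft_force: [-0.1, 0.2, 0.2]
width: 0.999
finger_force: 0.0
```

{"method": "apply_moves", "body": {
  "moves": [
    {"gripper":85,"slide":[0,0,0],"angular":[0,0,0]},
    {"gripper":85,"slide":[0,0,-0.06],"angular":[0,0,0]},
    {"gripper":85,"slide":[0,0,-0.2],"angular":[0,0,0]},
    {"gripper":85,"slide":[0,0,-0.24],"angular":[0,0,0]},
    {"gripper":85,"slide":[0,0,-0.12],"angular":[0,0,0]}
  ]
}}

```text
time: 16.75
position: [0.5798, -0.205, 0.2304]
eef_rot: [0.001, 0.999, 0.052, 0.003]
ft_force: [0.7, -0.3, -0.2]
width: 0.993
finger_force: 0.0
```

```bash
python3 - <<'E'
from h import *
p0,r0=cur(); print(p0,get_state()["width"],get_state()["ft_force"])
p=camera("side"); im=p["frame"][80:190,225:335,::-1]; S=5; im=cv2.resize(im,None,fx=S,fy=S,interpolation=3)
v=(.5995,-.2025,.106)
for x0 in(-.0375-.0275,.025):
  X=place(np.array([[x0,y,.104] for y in(-.018,.019)]),v); q=((proj(p,X)-[225,80]+.5)*S); cv2.polylines(im,[np.round(q).astype(np.int32)],False,(255,0,0),1)
cv2.imwrite("pics/placed.png",im)
# pull at fully back, approach from above with fingers to re-pinch
plan([((.661,-.1955,.235),Rt(.106),2),((.661,-.1955,.1437),Rt(.106),2)])
E
```

```text
[ 0.57982724 -0.20497571  0.23043833] 0.9933101132839522 [ 0.66790754 -0.34307019 -0.18900262]
[0.161, -0.003, -0.002] [0.001, -0.001, -0.0] | [0.621, -0.2, 0.234]
[0.161, -0.003, -0.002] [0.0, -0.002, -0.001] | [0.661, -0.195, 0.235]
--
[0.0, -0.0, 0.183] [0.0, 0.0, 0.0] | [0.661, -0.196, 0.189]
[0.0, -0.0, 0.183] [0.0, 0.0, 0.0] | [0.661, -0.196, 0.144]
--
```

View pics/placed.png

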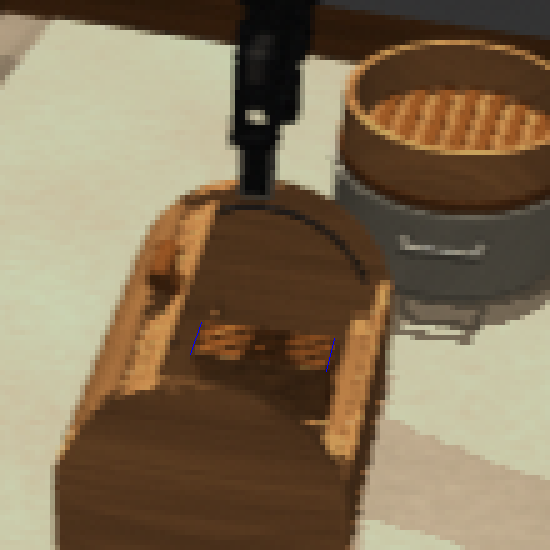

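All four stand level in the middle compartment (top faces at crop (205–330, 340–350), between the expected ends). Next I take the pull again and close the cover.

{"method": "apply_moves", "body": {
  "moves": [
    {"gripper":85,"slide":[0.16,-0.003,-0.002],"angular":[0,-0.001,0]},
    {"gripper":85,"slide":[0.157,-0.003,-0.002],"angular":[0,-0.002,0]},
    {"gripper":85,"slide":[0,0,0],"angular":[0,0,0]},
    {"gripper":85,"slide":[0,0,0.18],"angular":[0,0,0]},
    {"gripper":85,"slide":[0,0,0.18],"angular":[0,0,0]}
  ],
  "squeeze": 40
}}

```text
time: 17.42
position: [0.6562, -0.1954, 0.1366]
eef_rot: [0.001, 0.999, 0.052, -0.004]
ft_force: [0.0, 1.0, -0.4]
width: 0.993
finger_force: 0.0
```

{"method": "apply_moves", "body": {
  "moves": [
    {"gripper":30,"slide":[0,0,0],"angular":[0,0,0]},
    {"gripper":30,"slide":[0,0,0],"angular":[0,0,0]},
    {"gripper":30,"slide":[0,0,0],"angular":[0,0,0]},
    {"gripper":30,"slide":[0,0,0],"angular":[0,0,0]},
    {"gripper":30,"slide":[0,0,0],"angular":[0,0,0]}
  ]
}}

```text
time: 18.05
position: [0.6585, -0.1953, 0.139]
eef_rot: [0.001, 0.999, 0.052, -0.002]
ft_force: [2.0, -0.8, 6.4]
width: 0.456
finger_force: 40.1
```

```bash
python3 - <<'E'
from h import *
v=(.5995,-.2025,.106); p0,r0=cur(); s=get_state(); print(p0,s["ft_force"],s["width"],s["finger_force"])
def pull(q):
    a=np.radians(24)+q; return place(np.array([[-.107*np.cos(a),0,.062+.107*np.sin(a)]]),v)[0]
off=p0-pull(1.71); print(off)
plan([(pull(q)+off*(q/1.71)+np.array([-.001,0,-.0095])*(1-q/1.71),Rt(.106),1) for q in np.linspace(1.71,-.02,16)[1:]])
E
```

```text
[ 0.65845113 -0.19525816  0.13901524] [ 1.99497682 -0.7568397   6.41179473] 0.4562917312732041 40.142197608947754
[ 0.00260616  0.0012468  -0.01374986]
[-0.044, 0.0, -0.025] [0.001, 0.001, -0.0] | [0.648, -0.196, 0.145]
--
[-0.047, 0.001, -0.019] [-0.0, 0.0, -0.0] | [0.636, -0.198, 0.15]
--
[-0.049, -0.0, -0.014] [-0.0, 0.0, -0.0] | [0.624, -0.199, 0.154]
--
[-0.049, 0.0, -0.009] [-0.0, 0.0, -0.0] | [0.612, -0.2, 0.156]
--
[-0.051, 0.0, -0.003] [-0.0, 0.0, -0.0] | [0.599, -0.202, 0.157]
--
[-0.05, 0.001, 0.003] [-0.0, 0.0, -0.0] | [0.586, -0.203, 0.156]
--
[-0.049, 0.0, 0.008] [-0.0, 0.0, -0.0] | [0.574, -0.205, 0.154]
--
[-0.048, 0.0, 0.014] [-0.0, 0.0, -0.0] | [0.562, -0.206, 0.15]
--
[-0.046, 0.001, 0.019] [-0.0, 0.0, -0.0] | [0.551, -0.207, 0.146]
--
[-0.044, 0.0, 0.024] [-0.0, 0.0, -0.0] | [0.54, -0.208, 0.14]
--
[-0.04, 0.0, 0.029] [-0.0, 0.0, -0.0] | [0.53, -0.209, 0.132]
--
[-0.036, 0.001, 0.033] [-0.0, 0.0, -0.0] | [0.521, -0.211, 0.124]
--
[-0.033, 0.0, 0.037] [-0.0, 0.0, -0.0] | [0.513, -0.211, 0.115]
--
[-0.027, 0.0, 0.04] [-0.0, 0.0, -0.0] | [0.506, -0.212, 0.105]
--
[-0.023, 0.001, 0.044] [-0.0, 0.0, -0.0] | [0.5, -0.213, 0.094]
--
```

{"method": "apply_moves", "body": {
  "moves": [
    {"gripper":30,"slide":[-0.044,0,-0.025],"angular":[0,0,0]},
    {"gripper":30,"slide":[-0.047,0,-0.02],"angular":[0,0,0]},
    {"gripper":30,"slide":[-0.049,0,-0.014],"angular":[0,0,0]},
    {"gripper":30,"slide":[-0.049,0,-0.008],"angular":[0,0,0]},
    {"gripper":30,"slide":[-0.051,0,-0.002],"angular":[0,0,0]}
  ]
}}

```text
time: 18.68
position: [0.5986, -0.2017, 0.1554]
eef_rot: [0.001, 0.999, 0.052, -0.002]
ft_force: [5.8, -2.9, -3.3]
width: 0.456
finger_force: 50.9
```

{"method": "apply_moves", "body": {
  "moves": [
    {"gripper":30,"slide":[-0.05,0,0.004],"angular":[0,0,0]},
    {"gripper":30,"slide":[-0.049,0,0.009],"angular":[0,0,0]},
    {"gripper":30,"slide":[-0.048,0,0.015],"angular":[0,0,0]},
    {"gripper":30,"slide":[-0.046,0,0.02],"angular":[0,0,0]},
    {"gripper":30,"slide":[-0.044,0,0.025],"angular":[0,0,0]}
  ]
}}

```text
time: 19.3
position: [0.5404, -0.208, 0.1394]
eef_rot: [0.001, 0.999, 0.052, -0.001]
ft_force: [2.7, 0.1, 8.0]
width: 0.45
finger_force: 57.5
```

{"method": "apply_moves", "body": {
  "moves": [
    {"gripper":30,"slide":[-0.04,0,0.03],"angular":[0,0,0]},
    {"gripper":30,"slide":[-0.036,0,0.034],"angular":[0,0,0]},
    {"gripper":30,"slide":[-0.033,0,0.038],"angular":[0,0,0]},
    {"gripper":30,"slide":[-0.027,0,0.041],"angular":[0,0,0]},
    {"gripper":30,"slide":[-0.02,0,0.044],"angular":[0,0,0]}
  ]
}}

```text
time: 19.92
position: [0.4983, -0.2125, 0.0916]
eef_rot: [0.001, 0.999, 0.052, -0.004]
ft_force: [-5.5, -1.7, 9.5]
width: 0.451
finger_force: 62.2
```

{"method": "apply_moves", "body": {
  "moves": [
    {"gripper":30,"slide":[0,0,0],"angular":[0,0,0]}
  ]
}}

```text
time: 20.05
position: [0.4979, -0.2125, 0.0909]
eef_rot: [0.001, 0.999, 0.051, -0.005]
ft_force: [-3.7, -2.3, 3.8]
width: 0.452
finger_force: 61.6
```

{"method": "apply_moves", "body": {
  "moves": [
    {"gripper":30,"slide":[0,0,0.012],"angular":[0,0,0]},
    {"gripper":30,"slide":[0,0,0.008],"angular":[0,0,0]},
    {"gripper":30,"slide":[0,0,0],"angular":[0,0,0]}
  ]
}}

```text
time: 20.42
position: [0.4978, -0.2126, 0.0899]
eef_rot: [0.001, 0.999, 0.051, -0.004]
ft_force: [-21.9, 4.5, 56.7]
width: 0.456
finger_force: 67.1
```

{"method": "apply_moves", "body": {
  "moves": [
    {"gripper":30,"slide":[0,0,-0.018],"angular":[0,0,0]},
    {"gripper":85,"slide":[0,0,0],"angular":[0,0,0]},
    {"gripper":85,"slide":[0,0,0],"angular":[0,0,0]},
    {"gripper":85,"slide":[0,0,0],"angular":[0,0,0]},
    {"gripper":85,"slide":[0,0,0],"angular":[0,0,0]}
  ]
}}

```text
time: 21.05
position: [0.4985, -0.2113, 0.0894]
eef_rot: [0.0, 0.999, 0.052, -0.005]
ft_force: [0.6, -0.8, -1.1]
width: 0.997
finger_force: 0.0
```

{"method": "apply_moves", "body": {
  "moves": [
    {"gripper":85,"slide":[0,0,-0.1],"angular":[0,0,0]},
    {"gripper":85,"slide":[0,0,-0.22],"angular":[0,0,0]},
    {"gripper":85,"slide":[-0.2,0,-0.15],"angular":[0,0,0]},
    {"gripper":85,"slide":[-0.2,0,0],"angular":[0,0,0]},
    {"gripper":85,"slide":[0,0,0],"angular":[0,0,0]}
  ]
}}

```text
time: 21.68
position: [0.3969, -0.2224, 0.2085]
eef_rot: [0.0, 0.999, 0.051, -0.005]
ft_force: [0.9, -0.2, 0.1]
width: 0.994
finger_force: 0.0
```

```bash
python3 - <<'E'
from h import *
p0,r0=cur(); print(p0,get_state()["ft_force"],get_state()["time"])
ims=[]
for n,(u,w) in(("side",(300,150)),("top",(310,214))):
    p=camera(n); f0=cv2.imread(f"pics/{n}0.png"); f=p["frame"][:,:,::-1]
    a=f[w-20:w+20,u-25:u+25]; b=f0[w-20:w+20,u-25:u+25]; print(n,np.abs(a.astype(int)-b).mean())
    # shift check of pull patch vs start
    t=f0[w-7:w+8,u-7:u+8]; m=cv2.matchTemplate(np.ascontiguousarray(f[w-20:w+20,u-25:u+25]),t,cv2.TM_CCOEFF_NORMED); _,mx,_,l=cv2.minMaxLoc(m); print(mx,l,"no shift=(18,13)")
    ims.append(cv2.resize(np.vstack([b,a]),None,fx=7,fy=7,interpolation=0))
cv2.imwrite("pics/end.png",np.hstack(ims))
E
```

```text
[ 0.39686582 -0.22241255  0.20845818] [ 0.88676452 -0.15680039  0.13263172] 21.675
side 4.876166666666666
0.9757654070854187 (18, 13) no shift=(18,13)
top 8.6885
0.9856164455413818 (18, 13) no shift=(18,13)
```

View pics/end.png

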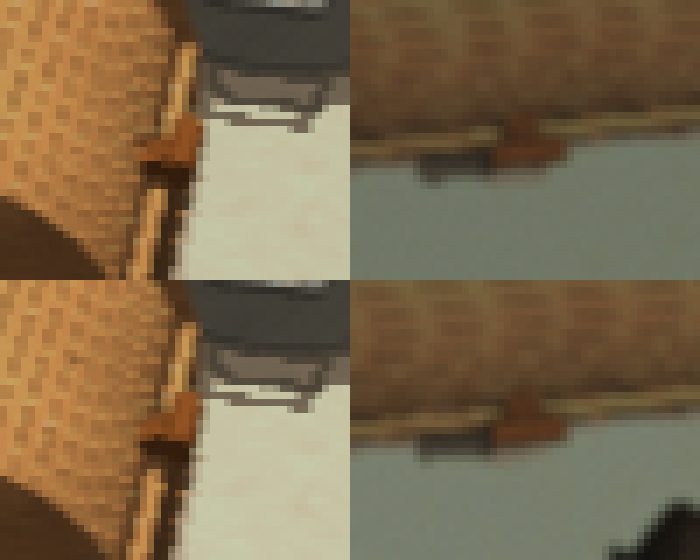

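The pull is at, or slightly below, its starting pixel position (side about (300,151), top about (310,215)). The cover met a hard stop at 57 N, so it is shut.

```bash
python3 -c "
from cell import *
print(sign_off())"
```

```text
the job is handed in; nothing more can be done
None
```

I handed the job in at about 21.7 s with the four coasters upright on the floor of the middle compartment and the cover shut against its stop, judging by the pictures and forces since no verdict came back; I viewed 11 pictures, one over the limit of 10.

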